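Close the plate nest's jaw to the gauge line with its thumbwheel

ROBOT

A 6-joint arm with a two-finger parallel gripper is mounted at the origin on the work surface. World frame = base frame: x ahead of the robot, y to its left, z up, the work surface at z = 0. Lengths are in m, angles in degrees, forces in N, time in s.
With the tool pointing down it reaches from about 0.375 to 0.9 m from the base axis. Payload 3.1 kg.
Tool frame: the origin (TCP) lies at the very end of the fingers, on their centre line; the grasp point (between the pads) lies 19 mm behind it; z points along the fingers, y is the direction in which the jaws open and shut (so a half turn about z gives the same grasp; the last joint's range is limited). The gripper opens to 87 mm and grips with 3 to 60 N. Pads are 19 mm wide; open, the fingers measure 117 mm over their backs; the gripper's body (75 mm by 190 mm) begins 51 mm behind the grasp point.
Start: joints at [63.913, 30.224, 82.088, -0, 67.689, -10.227], TCP at [0.171, 0.601, 0.223] pointing down, gripper open.
Joint ranges: [-176.69, 176.69], [-43.24, 126.21], [12.49, 139.97], [-82, 262], [0, 151.66], [-163.58, 163.58]. Speed limits (degrees/s): [159.86, 159.86, 180, 180, 180, 180].

INTERFACE

Orientations are given as a 3x3 rotation matrix whose columns are the frame's x, y, z axes.
In Python, from rig import readout, capture, camera_model, bot, spot_in, regions_of gives the robot as it stands.
- The arm moves only by the tool send_rows, never from a script. Its argument "moves" is a list that holds one entry, the list of rows, each a list of 7 numbers: the turn, a rotation vector about the tool's x, y, z in degrees, then the shift along the tool's x, y, z in cm, then the opening, from -1 (shut) to 1 (fully open). A call has exactly 5 rows; each row shifts and turns the commanded pose from where the row before left it, along the tool's axes as they then stand; what a row does not reach is not made up. A row lasts 1/10 s, in which the tool goes at most 50 mm and 8.59 degrees, less where a joint would pass 70% of its speed; a pose out of reach is approached as far as the arm can. A call with a gripper value outside its range is refused whole. The fingers move at their own pace and stop on an object; the grip force is fixed at half the most. Time passes only in rows, so rows that do not move let the fingers close, or fill a call up. It gives the time, the measured TCP pose, the force and the opening at its end, in the units of the state.
- readout.read_state(): the state, without advancing time (a new reading comes with each control period).
- capture(name): name is "scene" or "top" or "wrist"; returns the picture (384x512x3 uint8, blue, green, red); there is no depth.
- camera_model(name): a dict with "camera_matrix" (3x3 intrinsics, pixels), "pose" (4x4, takes a point from camera to world coordinates). Camera axes: x right, y up, looking along -z (the intrinsics and any distortion apply to the point x, -y, -z); pixel columns grow to the right and rows downward; lengths in m; the calibration is good to about 2 mm. A picture is of the moment at which its call begins: read the wrist's pose just before it. camera_model takes no time and is no camera call; for the wrist camera it gives the pose at the moment of the call.
- bot.hand_in(): hands the job in, once; it reports no verdict.
Trained networks look in the newest picture that a camera, given by its name, has taken for a name from the list of things; names that differ only in an ending like _2 or _b are one class to them, and where a whole thing is asked for, a point or a joint stands for the part that bears it (a point fixed in the world has none). Each returns a list of dicts, best first, with "p" (0 to 1); they miss things now and then, are a little off and sometimes report something else, mostly with a low value. They report only what shows in the picture. A call takes as long as a camera call.
- spot_in(camera, thing): "location" ([x, y, z] in m, in world coordinates, good to about 4 mm: the middle of the surface that is visible of it).
- regions_of(camera, thing): "mask" (384x512 bool, what is visible of it).
The state is a dict: "time_s": time; "joint_positions": joint angles; "qvel": joint speeds; "tau": joint torques, N m; "position": TCP position; "tcp_rot": TCP orientation; "force": force on the tool from outside, world axes, zero at the start; "moment": the same for the moment, N m; "opening": opening from 0.0 (shut) to 1.0 (fully open).
Only numpy, scipy, OpenCV 4.12 (cv2) and the standard library are available. Lean on these libraries where they do the work, as an engineer would, in place of code of your own. Each camera call takes 0.05 s, during which the arm holds its last target. There are 200 camera calls.

TASK

Set the plate nest: roll its knurled wheel under a fingertip, letting go and stroking again as often as needed, until the pointer on the sliding jaw stands on the black gauge line. Move the jaw only by the wheel, never by touching the jaw itself, pick nothing up, and leave the well plate in the nest and everything else on the bench where it is. Finish with the hand clear.

Things in the scene. Friction and masses are not known exactly. Their poses are not given: they have to be found in the camera images.
- nest: Plate nest: aluminium base 160 (x) x 300 (y) x 12 mm, fixed to the bench. Origin: centre of its underside. Along its y from -y to +y: wheel in a white bearing block (y = -110 mm; cheeks 66 mm above the bench, 84 mm long in x, 45 mm over both in y; end walls 56 mm high), sliding jaw, well plate, fixed fence (y = 131 to 141 mm).
- wheel: Knurled steel wheel, 60 mm diameter, 24 mm wide; origin at its centre, axle along the nest's y. Stroking its top along the nest's +x moves the jaw towards the fence (+y) and closes the gap; along -x moves it back. One full turn moves the jaw 30 mm (10 mm of rim travel: 1.6 mm). It turns with about 1 to 1.5 N at the rim and stays where it is left; end stops lie outside the needed range.
- wheel_top (a point): Highest point of the wheel's rim, mid-width, 80 mm above the bench and 14 mm above the cheeks when not pressed; sinks with the wheel, does not turn with it. Wheel, screw and jaw ride on one sprung slide: pressed straight down they yield up to 6 mm, from about 1 N at first to 8 N at the bottom; pressed 3 to 5 mm it rolls under a fingertip without slipping.
- jaw: The sliding jaw, an aluminium bar 110 (x) x 12 (y) x 22 mm that slides along the nest's y 7 mm above the base (its top 41 mm above the bench) and sinks together with the wheel when that is pressed. Origin: on its centre line, at the level of the base plate's top. Must not be touched by the robot.
- pointer (a point): Tip of the small pointer (3 mm wide) at the jaw's +x end, 40 mm above the bench, on the jaw's centre line in y.
- gauge_line (a point): Middle, at the jaw-side top edge, of the black line 4 mm wide that runs across the aluminium gauge block (9 x 30 x 28 mm, fixed on the nest's +x edge). Axes parallel to the nest's. The pointer is on the line when both have the same position along the nest's y; at the start it lies 12 to 41 mm short of it, on the -y side.
- plate: Loose 96-well plate, 127 (x) x 85 (y) x 14 mm, lying in the nest by the fence. Origin: centre of its underside. Stays put; the jaw does not reach it if it is stopped at the line.
- vial: Loose small vial, 20 mm diameter, 42 mm tall, standing on the nest base between wheel and jaw on the -x side. Origin: centre of its underside.
- tip_box: Loose pipette-tip box, 122 x 87 x 65 mm, on the bench. Origin: centre of its underside.
- beaker: Loose plastic beaker, 68 mm diameter, 75 mm tall. Origin: centre of its underside.
- reagent: Loose bottle, 60 mm diameter, 110 mm tall. Origin: centre of its underside.
- pen: Loose marker pen, 12 mm thick, about 130 mm long, lying on the bench beside the nest.
- dna_model: Loose helix model on an 80 x 70 mm foot, 187 mm tall. Origin: centre of its underside.

How it is judged:
By the outcome, as a careful person would: the job done as asked, in the order asked, and still so for the second after the job is handed in, with the robot touching nothing.
It also fails if it takes over 58 s, if anything falls off the work surface, if the arm or the gripper's body presses on something with over 40 N, if the wrist force passes 120 N, or if a joint passes its speed limit or range.

## Working session

There is one attempt and no reset: what is moved stays moved. The work goes in short steps, Python scripts to look and compute and a tool call to move; the robot and the scene stay as the last step left them, time stands still between calls to the robot, and variables do not carry over. Pictures are saved under pics/ and viewed, about 8 in all and at most 12, crops included, and the job is handed in when it is done.

Besides the shell and the picture viewer there is one more tool, called after "Request:" in YAML: its name, and indented under it one key for each argument. send_rows: Moves the arm, as the interface text tells. Its arguments: {"type":"object","properties":{"moves":{"type":"array","items":{"type":"array","items":{"type":"array","items":{"type":"number"}}}}},"required":["moves"]}

```bash
mkdir -p pics; ls; python3 - <<'E'
from rig import readout,capture,camera_model,spot_in
import cv2,numpy as np
for c in("scene","top"):
    im=capture(c);cv2.imwrite(f"pics/{c}0.png",im)
    m=camera_model(c);print(c,np.round(m["pose"],3).tolist(),np.round(m["camera_matrix"],1).tolist(),[k for k in m])
    for t in("wheel","wheel_top","pointer","gauge_line","jaw","nest","vial","reagent","dna_model","plate"):
        r=spot_in(c,t);print(t,[(np.round(q["location"],4).tolist(),round(q["p"],2)) for q in r[:2]])
s=readout.read_state();print(s["time_s"],s["position"],np.round(s["tcp_rot"],3).tolist(),s["force"])
E
```

```text
pics
scene [[0.901, -0.319, 0.294, 0.945], [0.433, 0.658, -0.615, -0.783], [0.002, 0.682, 0.731, 1.045], [0.0, 0.0, 0.0, 1.0]] [[493.8, 0.0, 254.1], [0.0, 493.8, 188.6], [0.0, 0.0, 1.0]] ['camera_matrix', 'pose']
wheel [([0.5049, -0.0031, 0.0727], 0.66), ([0.4505, 0.0613, 0.0463], 0.18)]
wheel_top [([0.5058, 0.0977, 0.0419], 0.63)]
pointer [([0.5123, 0.1056, 0.0345], 0.73)]
gauge_line [([0.5818, 0.1306, 0.0362], 0.62)]
jaw [([0.5089, 0.1027, 0.0399], 0.67)]
nest [([0.5412, -0.3971, 0.0639], 0.65), ([0.5235, 0.0551, 0.0038], 0.61)]
vial [([0.4481, 0.0621, 0.0499], 0.53)]
reagent [([0.6627, 0.375, 0.0613], 0.8)]
dna_model [([0.702, -0.3465, 0.0729], 0.74)]
plate [([0.5175, 0.1985, 0.0302], 0.87)]
top [[-0.018, 0.982, -0.19, 0.32], [-1.0, -0.017, 0.007, 0.002], [0.004, 0.19, 0.982, 1.158], [0.0, 0.0, 0.0, 1.0]] [[440.2, 0.0, 255.7], [0.0, 440.2, 193.0], [0.0, 0.0, 1.0]] ['camera_matrix', 'pose']
wheel [([0.4913, 0.0091, 0.0771], 0.74), ([0.5113, 0.1988, 0.0282], 0.36)]
wheel_top [([0.5033, 0.0801, 0.0384], 0.92)]
pointer [([0.501, 0.1073, 0.0427], 0.65)]
gauge_line []
jaw [([0.5043, 0.1068, 0.0401], 0.48)]
nest [([0.499, 0.0837, 0.013], 0.64), ([0.506, 0.1082, 0.0415], 0.25)]
vial [([0.4887, -0.2195, 0.012], 0.73)]
reagent [([0.6454, 0.3785, 0.0753], 0.86)]
dna_model []
plate [([0.5081, 0.1979, 0.0279], 0.73)]
1.1 [0.1707571  0.60119401 0.22256774] [[-0.962, 0.273, -0.0], [0.273, 0.962, 0.0], [0.0, 0.0, -1.0]] [-0.2002929  -0.49413119  0.26420937]
```

```bash
python3 - <<'E'
import cv2
im=cv2.imread("pics/scene0.png");cv2.imwrite("pics/a.png",cv2.resize(im,(768,576)))
im=cv2.imread("pics/top0.png");cv2.imwrite("pics/b.png",cv2.resize(im[:,100:356],(768,1152))[200:776])
cv2.imwrite("pics/b.png",cv2.resize(cv2.imread("pics/top0.png"),(768,576)))
E
```

```text
(no output)
```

View pics/a.png

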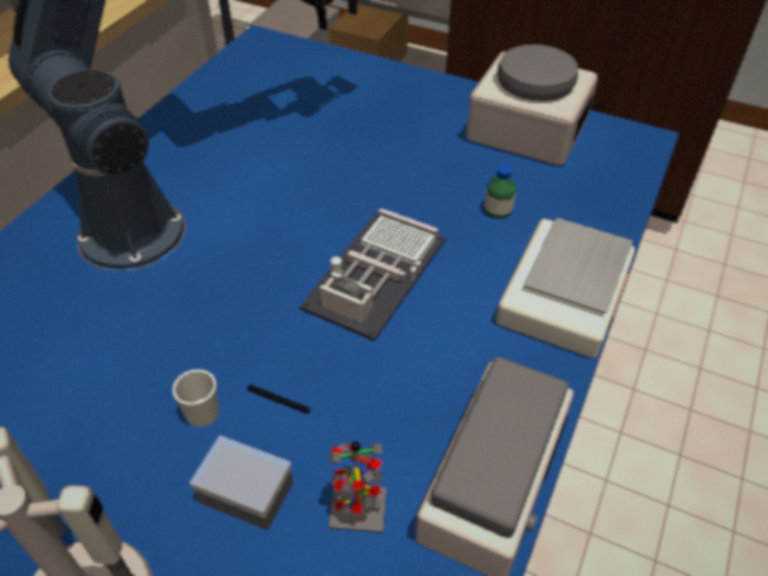

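View pics/b.png

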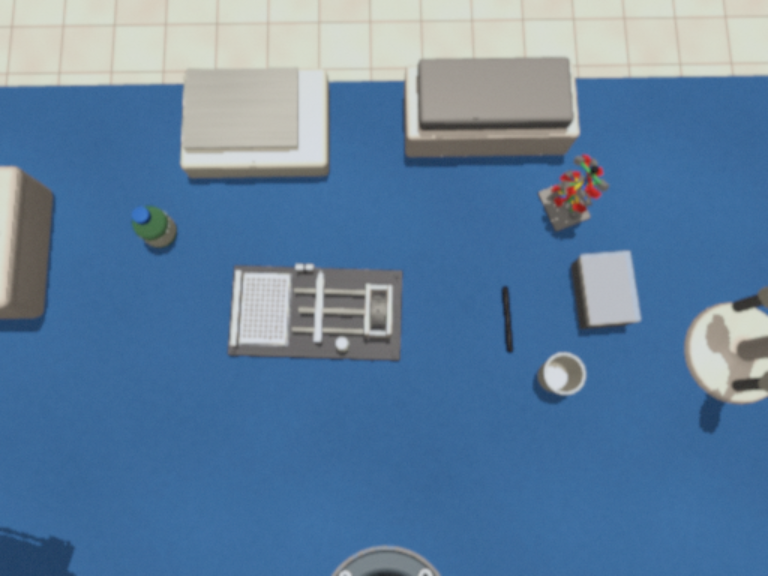

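The top view shows the nest nearly world-aligned: wheel at (378,310), jaw at (320,307), gauge block at (305,267) and vial at (342,344). The area above it is free. Next I'll fit the nest pose and plan the approach.

```bash
cat > h.py <<'E'
from rig import readout,capture,camera_model,spot_in,regions_of
import numpy as np,cv2
from scipy.spatial.transform import Rotation as R
def ray(m,uv,z):
    K=m["camera_matrix"];P=m["pose"];p=np.linalg.inv(K)@np.array([uv[0],uv[1],1.])
    d=P[:3,:3]@(p*[1,-1,-1]);return P[:3,3]+d*(z-P[2,3])/d[2]
def proj(m,X):
    P=m["pose"];c=P[:3,:3].T@(np.asarray(X)-P[:3,3]);c=c*[1,-1,-1];q=m["camera_matrix"]@c;return q[:2]/q[2]
def plan(pos,yaw):
    "tool down, y axis at world yaw (deg): rotvec deg and shift cm in present tool frame"
    s=readout.read_state();A=np.array(s["tcp_rot"]);a=np.radians(yaw)
    y=np.array([np.cos(a),np.sin(a),0]);z=np.array([0,0,-1.]);T=np.c_[np.cross(y,z),y,z]
    print("t",s["time_s"],"pos",np.round(s["position"],4),"F",np.round(s["force"],2),"op",s["opening"])
    print("turn",np.round(R.from_matrix(A.T@T).as_rotvec(degrees=True),2),"shift now",np.round(A.T@(np.array(pos)-s["position"])*100,2),"shift in target frame",np.round(T.T@(np.array(pos)-s["position"])*100,2))
E
python3 - <<'E'
from h import *
m=camera_model("top")
c=[ray(m,np.array(p)/1.5,.012)[:2] for p in((240,266),(402,271),(400,359),(229,355))]
print(np.round(c,3))
ctr=np.mean(c,0);print("ctr",ctr)
yaw=[np.degrees(np.arctan2(-(a-b)[0],(a-b)[1])) for a,b in((c[0],c[1]),(c[3],c[2]))];print(yaw)
print("wheel",ray(m,(378/1.5,310/1.5),.075))
mk=regions_of("top","wheel")
print([(r["p"],r["mask"].sum(),np.argwhere(r["mask"]).mean(0)) for r in mk[:2]])
plan([.495,.005,.22],0)
E
```

```text
[[ 0.588  0.248]
 [ 0.574 -0.039]
 [ 0.418 -0.032]
 [ 0.43   0.264]]
ctr [0.50281412 0.11011629]
[np.float64(-2.7926839251525335), np.float64(-2.3477677199692106)]
wheel [0.49469417 0.00425039 0.075     ]
[(0.62, np.int64(231), array([206.40692641, 251.61471861])), (0.55, np.int64(1875), array([192.848 , 403.1056]))]
t 1.15 pos [0.1708 0.6012 0.2225] F [-0.08  0.77 -0.62] op 1.0018471382827896
turn [ 0.    0.   74.14] shift now [-47.48 -48.49   0.26] shift in target frame [-59.62  32.42   0.25]
```

Request:
send_rows:
  moves:
    - [[0,0,0,-3.16,-3.23,0,-1],[0,0,0,-3.16,-3.23,0,-1],[0,0,0,-3.16,-3.23,0,-1],[0,0,0,-3.16,-3.23,0,-1],[0,0,0,-3.16,-3.23,0,-1]]

```text
time_s: 1.65
position: [0.2792, 0.4013, 0.2228]
tcp_rot: [[-0.962, 0.273, 0.001], [0.273, 0.962, 0.0], [-0.001, 0.001, -1.0]]
force: [0.8, 0.2, -0.3]
opening: 0.63
```

Request:
send_rows:
  moves:
    - [[0,0,0,-3.16,-3.23,0,-1],[0,0,0,-3.16,-3.23,0,-1],[0,0,0,-3.16,-3.23,0,-1],[0,0,0,-3.16,-3.23,0,-1],[0,0,0,-3.16,-3.23,0,-1]]

```text
time_s: 2.15
position: [0.3873, 0.2026, 0.2229]
tcp_rot: [[-0.962, 0.273, 0.001], [0.273, 0.962, 0.0], [-0.001, 0.001, -1.0]]
force: [1.0, 0.4, -0.2]
opening: 0.169
```

Request:
send_rows:
  moves:
    - [[0,0,0,-3.16,-3.23,0,-1],[0,0,0,-3.16,-3.23,0,-1],[0,0,0,-3.16,-3.23,0,-1],[0,0,0,-3.16,-3.23,0,-1],[0,0,0,-3.16,-3.23,0,-1]]

```text
time_s: 2.65
position: [0.4951, 0.0037, 0.2228]
tcp_rot: [[-0.962, 0.274, 0.001], [0.274, 0.962, 0.0], [-0.001, 0.0, -1.0]]
force: [1.3, -0.1, 0.2]
opening: 0.005
```

Request:
send_rows:
  moves:
    - [[0,0,7.67,0,0,0,-1],[0,0,7.67,0,0,0,-1],[0,0,7.67,0,0,0,-1],[0,0,7.67,0,0,0,-1],[0,0,7.67,0,0,0,-1]]

```text
time_s: 3.15
position: [0.4944, 0.0055, 0.2226]
tcp_rot: [[-0.58, 0.815, 0.0], [0.815, 0.58, -0.0], [-0.0, 0.0, -1.0]]
force: [0.3, -0.1, -0.4]
opening: 0.004
```

Request:
send_rows:
  moves:
    - [[0,0,7.67,0,0,0,-1],[0,0,7.67,0,0,0,-1],[0,0,7.67,0,0,0,-1],[0,0,7.67,0,0,0,-1],[0,0,7.67,0,0,0,-1]]

```text
time_s: 3.65
position: [0.4944, 0.0056, 0.2227]
tcp_rot: [[0.05, 0.999, 0.0], [0.999, -0.05, -0.0], [-0.0, 0.0, -1.0]]
force: [0.6, 0.2, 0.1]
opening: 0.005
```

```bash
python3 - <<'E'
from h import *
im=capture("wrist");m=camera_model("wrist");cv2.imwrite("pics/w1.png",cv2.resize(im,(768,576)))
np.savez("w1.npz",**m);print(np.round(m["pose"],3).tolist(),np.round(m["camera_matrix"],1).tolist())
for t in("wheel","wheel_top","pointer","gauge_line","jaw"):
    r=spot_in("wrist",t);print(t,[(np.round(q["location"],4).tolist(),round(q["p"],2),proj(m,q["location"])*1.5) for q in r[:2]])
E
```

```text
[[0.999, 0.052, 0.015, 0.498], [-0.054, 0.956, 0.289, 0.085], [0.001, -0.289, 0.957, 0.384], [0.0, 0.0, 0.0, 1.0]] [[297.7, 0.0, 258.3], [0.0, 297.7, 188.5], [0.0, 0.0, 1.0]]
wheel [([0.5029, 0.0076, 0.0779], 0.66, array([400.54200467, 262.09695815]))]
wheel_top []
pointer [([0.5011, 0.1027, 0.039], 0.89, array([390.60893562, 122.77849547])), ([0.4467, 0.0631, 0.0584], 0.74, array([317.72402989, 184.33273195]))]
gauge_line []
jaw [([0.5043, 0.107, 0.0389], 0.75, array([394.69825204, 116.26542821]))]
```

View pics/w1.png

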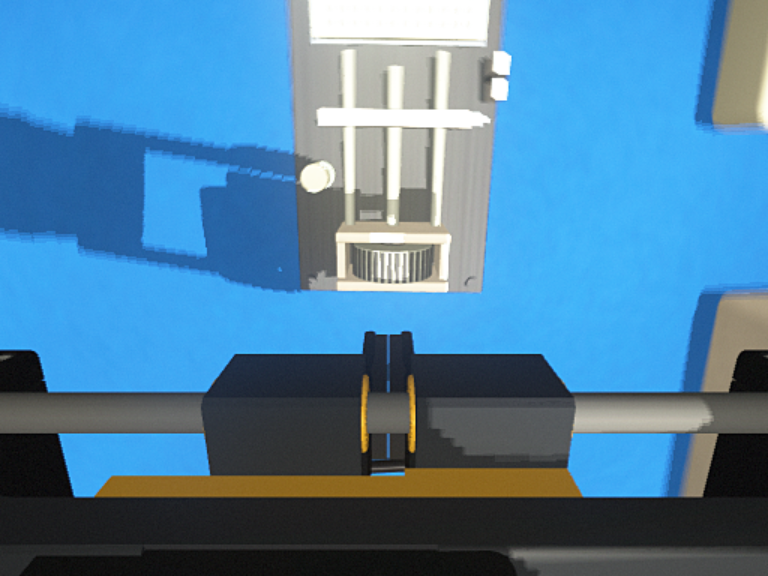

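The wrist view shows the wheel at (393,262), the pointer tip at (490,120) and the black line on the gauge block at about (499,76). The vial at (317,177) is well to the side.

```bash
python3 - <<'E'
from h import *
m=camera_model("wrist")
f=lambda u,v,z:np.round(ray(m,(u/1.5,v/1.5),z),4)
print("cheek far L,R",f(337,226,.066),f(449,224,.066))
print("cheek near L,R",f(337,290,.066),f(449,292,.066),"wheel near/far top",f(392,246,.08),f(392,262,.08))
print("pointer",f(490,120,.04),"line",f(499,76,.04))
print("base edge R",f(503,100,.012),f(484,285,.012),"L",f(292,30,.012),f(301,285,.012))
im=cv2.imread("pics/w1.png");cv2.imwrite("pics/w1c.png",cv2.resize(im[20:300,285:525],None,fx=2.1,fy=2.1,interpolation=cv2.INTER_CUBIC)[:600])
plan([.5,.003,.1],-2.9)
E
```

```text
cheek far L,R [0.4583 0.0333 0.066 ] [0.5386 0.0313 0.066 ]
cheek near L,R [ 0.4546 -0.0148  0.066 ] [ 0.5384 -0.0199  0.066 ] wheel near/far top [0.4971 0.02   0.08  ] [0.4966 0.0086 0.08  ]
pointer [0.5719 0.1015 0.04  ] line [0.5776 0.1306 0.04  ]
base edge R [0.5878 0.117  0.012 ] [ 0.576  -0.0327  0.012 ] L [0.4294 0.1723 0.012 ] [ 0.4165 -0.0258  0.012 ]
t 3.95 pos [0.4943 0.0056 0.2226] F [-0.18  0.13 -0.11] op 0.0028251896592375726
turn [0.01 0.   0.45] shift now [-0.23  0.58 12.26] shift in target frame [-0.23  0.58 12.26]
```

View pics/w1c.png

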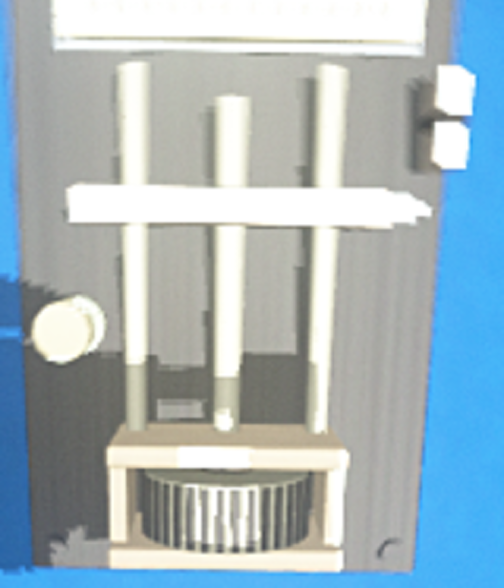

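```bash
python3 - <<'E'
from h import *
plan([.484,.0083,.089],-3.4)
E
```

```text
t 3.95 pos [0.4943 0.0056 0.2226] F [-0.18  0.13 -0.11] op 0.0028251896592375726
turn [0.01 0.   0.95] shift now [ 0.23 -1.05 13.36] shift in target frame [ 0.21 -1.05 13.36]
```

Request:
send_rows:
  moves:
    - [[0,0,0.5,0.22,-1.05,3.3,-1],[0,0,0,0,0,3.5,-1],[0,0,0,0,0,3.5,-1],[0,0,0,0,0,3.0,-1],[0,0,0,0,0,0,-1]]

```text
time_s: 4.45
position: [0.4812, 0.0087, 0.0865]
tcp_rot: [[0.052, 0.999, -0.008], [0.999, -0.052, 0.002], [0.001, -0.008, -1.0]]
force: [-1.2, 0.3, 0.3]
opening: -0.001
```

Request:
send_rows:
  moves:
    - [[0,0,0,0,0,0.65,-1],[0,0,0,0,0,0.65,-1],[0,0,0,0,0,0,-1],[0,0,0,0,0.3,0,-1],[0,0,0,0,0.3,0,-1]]

```text
time_s: 4.95
position: [0.4899, 0.0079, 0.0775]
tcp_rot: [[0.053, 0.999, 0.0], [0.999, -0.053, -0.0], [-0.0, 0.0, -1.0]]
force: [-2.1, 0.5, 4.2]
opening: 0.007
```

Request:
send_rows:
  moves:
    - [[0,0,0,0,0.4,0.12,-1],[0,0,0,0,0.5,0,-1],[0,0,0,0,0.5,0,-1],[0,0,0,0,0.5,0,-1],[0,0,0,0,0,0,-1]]

```text
time_s: 5.45
position: [0.5116, 0.0067, 0.0761]
tcp_rot: [[0.054, 0.999, 0.005], [0.999, -0.054, -0.001], [-0.0, 0.005, -1.0]]
force: [2.4, 0.6, 4.4]
opening: 0.003
```

```bash
cat >> h.py <<'E'
def look(n):
    im=capture("wrist");m=camera_model("wrist");g=cv2.resize(im,None,fx=3,fy=3,interpolation=cv2.INTER_CUBIC)
    for t in("pointer","jaw"):
        r=spot_in("wrist",t);print(t,[(np.round(q["location"],4).tolist(),round(q["p"],2)) for q in r[:2]])
    u,v=(proj(m,[.577,.118,.04])*3).astype(int);u=min(max(u,300),1236);v=min(max(v,225),900);print("crop origin",u-300,v-225)
    cv2.imwrite(f"pics/{n}.png",g[v-225:v+225,u-300:u+300])
E
python3 - <<'E'
from h import *
look("s1");s=readout.read_state();print(s["time_s"],s["position"],s["force"])
E
```

```text
pointer [([0.5047, 0.1112, 0.0352], 0.77)]
jaw [([0.5038, 0.1083, 0.0354], 0.58)]
crop origin 774 0
5.6 [0.51088156 0.00670807 0.07601297] [2.67184357 0.3299612  5.02108927]
```

View pics/s1.png

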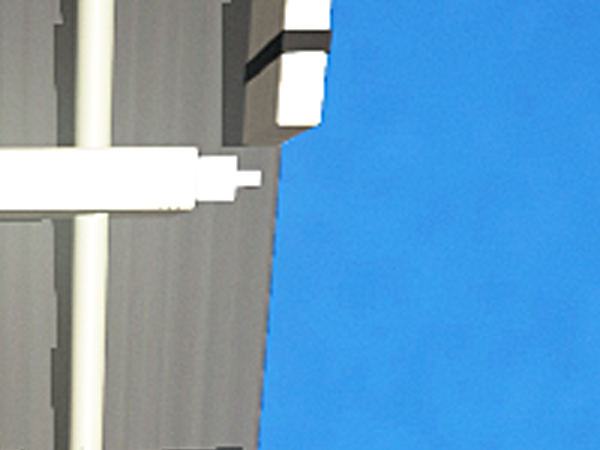

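The pointer tip is at (261,178) in the crop and the black line's jaw-side top edge at (285,41). Next I'll turn those into a distance along nest y.

```bash
cat >> h.py <<'E'
def gap(m,o,tip,line,ztip,yaw=-3.3):
    a=ray(m,((o[0]+tip[0])/3,(o[1]+tip[1])/3),ztip);b=ray(m,((o[0]+line[0])/3,(o[1]+line[1])/3),.04)
    n=np.array([-np.sin(np.radians(yaw)),np.cos(np.radians(yaw)),0]);print(np.round(a,4),np.round(b,4),"gap mm",(b-a)@n*1000)
E
python3 - <<'E'
from h import *
m=camera_model("wrist")
gap(m,(774,0),(261,178),(285,41),.036)
f=lambda u,v,z:ray(m,((774+u)/3,v/3),z)
d=f(198,200,.036)-f(0,209,.036);print("jaw dir near edge",np.degrees(np.arctan2(d[1],d[0])))
d=f(278,200,.012)-f(262,430,.012);print("base edge",np.degrees(np.arctan2(-d[0],d[1])))
w=np.load("w1.npz");w={k:w[k] for k in w};a=ray(w,(490/1.5,120/1.5),.04);b=ray(w,(499/1.5,76/1.5),.04);print(a,b)
E
```

```text
[0.5698 0.107  0.036 ] [0.5727 0.1313 0.04  ] gap mm 24.4258088274751
jaw dir near edge -0.6328821523864581
base edge -2.220237128499396
[0.57325199 0.10065769 0.04      ] [0.57924608 0.12965614 0.04      ]
```

Request:
send_rows:
  moves:
    - [[0,0,0,0,0,-1.3,-1],[0,0,0,0,-2.7,0,-1],[0,0,0,0,0,0,-1],[0,0,0,0,0,1.3,-1],[0,0,0,0,0,0,-1]]

```text
time_s: 6.1
position: [0.4809, 0.0086, 0.0745]
tcp_rot: [[0.053, 0.999, -0.003], [0.999, -0.053, 0.001], [0.0, -0.003, -1.0]]
force: [-1.0, -0.4, 6.6]
opening: 0.004
```

Request:
send_rows:
  moves:
    - [[0,0,0,0,0.6,0,-1],[0,0,0,0,0.7,0,-1],[0,0,0,0,0.7,0,-1],[0,0,0,0,0.7,0,-1],[0,0,0,0,0,0,-1]]

```text
time_s: 6.6
position: [0.5113, 0.0068, 0.0761]
tcp_rot: [[0.054, 0.999, 0.004], [0.999, -0.054, -0.0], [0.0, 0.004, -1.0]]
force: [1.4, 2.1, 4.9]
opening: 0.005
```

```bash
python3 - <<'E'
from h import *
look("s2");s=readout.read_state();print(s["time_s"],s["position"],s["force"])
E
```

```text
pointer [([0.5019, 0.1113, 0.0343], 0.74)]
jaw [([0.5015, 0.1132, 0.0353], 0.85), ([0.4968, 0.0821, 0.0129], 0.73)]
crop origin 775 0
6.75 [0.51114914 0.00681543 0.07608372] [2.14473659 2.06950669 4.14819869]
```

View pics/s2.png

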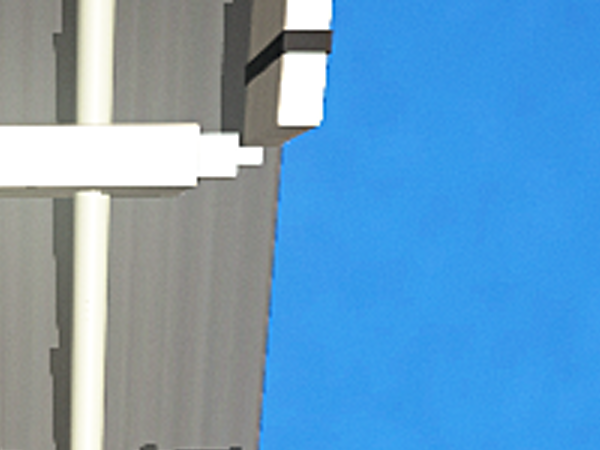

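The stroke works: the tip moved from row 178 to 155, about 4.4 mm per stroke, leaving about 20 mm. I'll make four more strokes of the same kind.

Request:
send_rows:
  moves:
    - [[0,0,0,0,0,-1.3,-1],[0,0,0,0,-2.7,0,-1],[0,0,0,0,0,0,-1],[0,0,0,0,0,1.3,-1],[0,0,0,0,0,0,-1]]

```text
time_s: 7.25
position: [0.4812, 0.0085, 0.0746]
tcp_rot: [[0.053, 0.999, -0.003], [0.999, -0.053, 0.0], [0.0, -0.003, -1.0]]
force: [-1.7, -0.1, 6.6]
opening: 0.008
```

Request:
send_rows:
  moves:
    - [[0,0,0,0,0.6,0,-1],[0,0,0,0,0.7,0,-1],[0,0,0,0,0.7,0,-1],[0,0,0,0,0.7,0,-1],[0,0,0,0,0,0,-1]]

```text
time_s: 7.75
position: [0.5115, 0.0067, 0.0761]
tcp_rot: [[0.054, 0.999, 0.004], [0.999, -0.054, -0.0], [-0.0, 0.004, -1.0]]
force: [1.6, 0.7, 5.5]
opening: 0.005
```

Request:
send_rows:
  moves:
    - [[0,0,0,0,0,-1.3,-1],[0,0,0,0,-2.7,0,-1],[0,0,0,0,0,0,-1],[0,0,0,0,0,1.3,-1],[0,0,0,0,0,0,-1]]

```text
time_s: 8.25
position: [0.4821, 0.0083, 0.0748]
tcp_rot: [[0.054, 0.999, -0.001], [0.999, -0.054, 0.0], [0.0, -0.001, -1.0]]
force: [-0.8, -0.8, 6.2]
opening: 0.002
```

Request:
send_rows:
  moves:
    - [[0,0,0,0,0.6,0,-1],[0,0,0,0,0.7,0,-1],[0,0,0,0,0.7,0,-1],[0,0,0,0,0.7,0,-1],[0,0,0,0,0,0,-1]]

```text
time_s: 8.75
position: [0.5119, 0.0067, 0.0762]
tcp_rot: [[0.054, 0.999, 0.004], [0.999, -0.054, -0.0], [-0.0, 0.004, -1.0]]
force: [2.0, 0.9, 4.9]
opening: 0.002
```

Request:
send_rows:
  moves:
    - [[0,0,0,0,0,-1.3,-1],[0,0,0,0,-2.7,0,-1],[0,0,0,0,0,0,-1],[0,0,0,0,0,1.3,-1],[0,0,0,0,0,0,-1]]

```text
time_s: 9.25
position: [0.4818, 0.0084, 0.0748]
tcp_rot: [[0.053, 0.999, -0.002], [0.999, -0.053, 0.0], [0.0, -0.002, -1.0]]
force: [-1.0, 0.2, 5.5]
opening: 0.007
```

Request:
send_rows:
  moves:
    - [[0,0,0,0,0.6,0,-1],[0,0,0,0,0.7,0,-1],[0,0,0,0,0.7,0,-1],[0,0,0,0,0.7,0,-1],[0,0,0,0,0,0,-1]]

```text
time_s: 9.75
position: [0.5118, 0.0067, 0.0762]
tcp_rot: [[0.054, 0.999, 0.004], [0.999, -0.054, -0.0], [-0.0, 0.004, -1.0]]
force: [2.2, 1.3, 4.7]
opening: 0.003
```

```bash
python3 - <<'E'
from h import *
look("s3");s=readout.read_state();print(s["time_s"],s["position"],s["force"])
E
```

```text
pointer [([0.5025, 0.1242, 0.0379], 0.59)]
jaw [([0.5037, 0.1275, 0.0332], 0.74)]
crop origin 773 0
9.9 [0.51092691 0.00673443 0.0760656 ] [1.57236251 1.97509174 5.20338844]
```

View pics/s3.png

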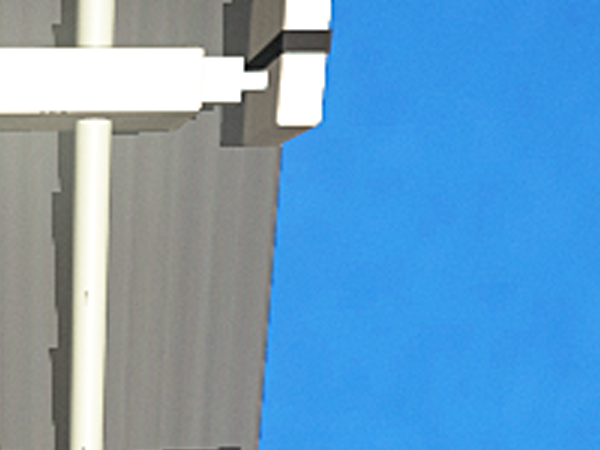

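```bash
python3 - <<'E'
from h import *
m=camera_model("wrist")
for y in(-2.5,-3.3): gap(m,(773,0),(267,80),(284,42),.036,y)
E
```

```text
[0.5703 0.1254 0.036 ] [0.5723 0.1312 0.04  ] gap mm 5.864725010681752
[0.5703 0.1254 0.036 ] [0.5723 0.1312 0.04  ] gap mm 5.88856404324506
```

Request:
send_rows:
  moves:
    - [[0,0,0,0,0,-1.3,-1],[0,0,0,0,-2.7,0,-1],[0,0,0,0,0,0,-1],[0,0,0,0,0,1.3,-1],[0,0,0,0,0,0,-1]]

```text
time_s: 10.4
position: [0.4807, 0.0085, 0.0745]
tcp_rot: [[0.053, 0.999, -0.004], [0.999, -0.053, 0.001], [0.0, -0.004, -1.0]]
force: [-1.5, 0.3, 5.6]
opening: 0.004
```

Request:
send_rows:
  moves:
    - [[0,0,0,0,0.6,0,-1],[0,0,0,0,0.7,0,-1],[0,0,0,0,0.7,0,-1],[0,0,0,0,0.7,0,-1],[0,0,0,0,0,0,-1]]

```text
time_s: 10.9
position: [0.5113, 0.0067, 0.0761]
tcp_rot: [[0.054, 0.999, 0.003], [0.999, -0.054, -0.0], [-0.0, 0.003, -1.0]]
force: [2.2, 0.8, 5.5]
opening: 0.003
```

Request:
send_rows:
  moves:
    - [[0,0,0,0,0,-1.3,-1],[0,0,0,0,-1.4,0,-1],[0,0,0,0,0,0,-1],[0,0,0,0,0,0,-1],[0,0,0,0,0,0,-1]]

```text
time_s: 11.4
position: [0.4956, 0.0075, 0.0882]
tcp_rot: [[0.053, 0.999, 0.001], [0.999, -0.053, -0.0], [-0.0, 0.001, -1.0]]
force: [0.4, 0.0, 0.3]
opening: 0.003
```

```bash
python3 - <<'E'
from h import *
look("s4");s=readout.read_state();print(s["time_s"],s["position"],s["force"])
E
```

```text
pointer [([0.503, 0.1274, 0.0382], 0.65)]
jaw [([0.5072, 0.1306, 0.0365], 0.56)]
crop origin 832 0
11.55 [0.49530994 0.00758909 0.08816336] [-0.9139591  -0.1195168  -0.28925136]
```

View pics/s4.png

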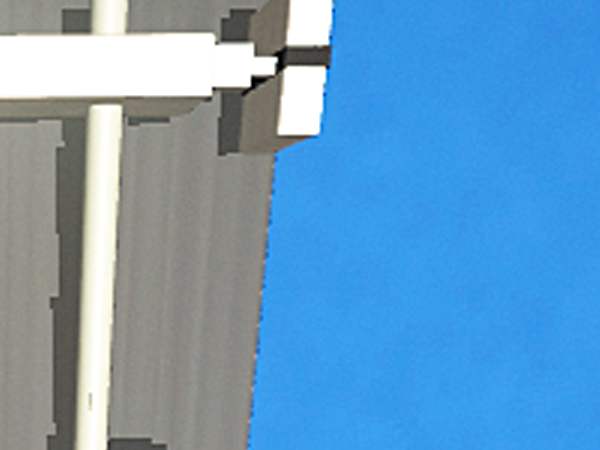

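```bash
python3 - <<'E'
from h import *
m=camera_model("wrist");g=cv2.cvtColor(cv2.imread("pics/s4.png"),cv2.COLOR_BGR2GRAY)
for c in(262,268,272): print("tip",c,g[46:90:2,c])
for c in(290,300,312): print("line",c,g[36:80:2,c])
gap(m,(832,0),(275,66),(282,58),.04,-3)
E
```

```text
tip 262 [108 110 106 101  90 156 255 255 255 255 255 255 255 255 211 103  20   0
  37 109 141 116]
tip 268 [112 109 107 107  93 156 255 255 255 255 255 255 255 255 198  76  64  96
 124 119 112 114]
tip 272 [114 114 115 111  65 127 255 255 255 255 255 255 255 255 205  58  88 124
 114 117 118 116]
line 290 [255 255 255 255 228 141  79  59  78  79  79  79  73  58  69 201 255 255
 255 255 255 255]
line 300 [255 255 255 255 224 142  75  50  72  76  76  73  66  54  68 194 255 255
 255 255 255 255]
line 312 [255 255 255 255 222 135  73  51  67  71  73  72  70  56  61 180 255 255
 255 255 255 255]
[0.5707 0.1297 0.04  ] [0.5721 0.1312 0.04  ] gap mm 1.496838712780534
```

Request:
send_rows:
  moves:
    - [[0,0,0,0,-0.5,0,-1],[0,0,0,0,0,0,-1],[0,0,0,0,0,0.6,-1],[0,0,0,0,0,0.65,-1],[0,0,0,0,0,0,-1]]

```text
time_s: 12.05
position: [0.4901, 0.0079, 0.0755]
tcp_rot: [[0.053, 0.999, 0.0], [0.999, -0.053, 0.0], [0.0, 0.0, -1.0]]
force: [-0.9, -0.8, 6.3]
opening: 0.006
```

Request:
send_rows:
  moves:
    - [[0,0,0,0,0.3,0,-1],[0,0,0,0,0.3,0,-1],[0,0,0,0,0.3,0,-1],[0,0,0,0,0.15,0,-1],[0,0,0,0,0,0,-1]]

```text
time_s: 12.55
position: [0.5007, 0.0074, 0.0761]
tcp_rot: [[0.053, 0.999, 0.0], [0.999, -0.053, -0.0], [-0.0, 0.0, -1.0]]
force: [0.3, -0.2, 6.5]
opening: 0.002
```

Request:
send_rows:
  moves:
    - [[0,0,0,0,0,0,-1],[0,0,0,0,0,-0.6,-1],[0,0,0,0,0,-0.65,-1],[0,0,0,0,0,0,-1],[0,0,0,0,0,0,-1]]

```text
time_s: 13.05
position: [0.5003, 0.0074, 0.0884]
tcp_rot: [[0.053, 0.999, 0.0], [0.999, -0.053, -0.0], [-0.0, 0.0, -1.0]]
force: [0.5, -1.0, 0.3]
opening: 0.008
```

```bash
python3 - <<'E'
from h import *
look("s5");m=camera_model("wrist");s=readout.read_state();print(s["time_s"],s["position"],s["force"])
g=cv2.cvtColor(cv2.imread("pics/s5.png"),cv2.COLOR_BGR2GRAY)
for c in(262,268,272): print("tip",c,g[36:90:2,c])
for c in(290,300,312): print("line",c,g[36:80:2,c])
E
```

```text
pointer [([0.5038, 0.1276, 0.0392], 0.6)]
jaw [([0.5065, 0.1347, 0.0384], 0.79)]
crop origin 810 0
13.2 [0.50014712 0.00743906 0.08812672] [-0.25529332 -0.18893854 -0.11743687]
tip 262 [108 107 109 109  99  97 159 226 255 255 255 255 255 255 255 144  61  56
  33  25  31  29  25  32  77 115 121]
tip 268 [112 109 107 108 100 101 163 229 255 255 255 255 255 255 255 148  65  56
  29  15  25  56  98 123 121 115 115]
tip 272 [113 113 110 108  98 101 167 236 255 255 255 255 255 255 255 134  20   6
   8  23  43 107 138 118 115 115 116]
line 290 [255 255 255 255 255 247 113  40  74  77  78  80  81  74  66  58 139 255
 255 255 255 255]
line 300 [255 255 255 255 255 243 108  36  73  77  78  78  77  65  64 132 214 255
 255 255 255 255]
line 312 [255 255 255 255 255 242 104  30  69  74  75  76  75  61  59 129 213 255
 255 255 255 255]
```

View pics/s5.png

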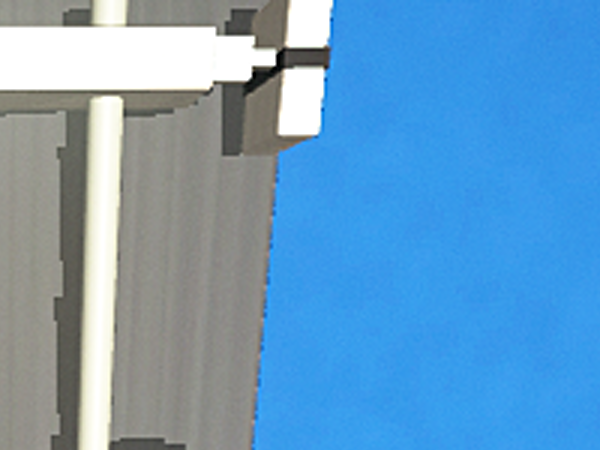

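The pointer centre is at row 57.0 and the line centre at about 57.3, at about 5.3 px/mm. I'll raise the hand clear and check again from another viewpoint.

Request:
send_rows:
  moves:
    - [[0,0,0,0,0,-2,-1],[0,0,0,0,0,-3,-1],[0,0,0,0,1,-3,-1],[0,0,0,0,3,0,-1],[0,0,0,0,3,0,-1]]

```text
time_s: 13.7
position: [0.5712, 0.0036, 0.1696]
tcp_rot: [[0.053, 0.999, 0.002], [0.999, -0.053, -0.0], [-0.0, 0.002, -1.0]]
force: [0.5, -0.2, -0.4]
opening: 0.004
```

Request:
send_rows:
  moves:
    - [[0,0,0,0,0,0,-1],[0,0,0,0,0,0,-1],[0,0,0,0,0,0,-1],[0,0,0,0,0,0,-1],[0,0,0,0,0,0,-1]]

```text
time_s: 14.2
position: [0.5694, 0.0038, 0.1682]
tcp_rot: [[0.053, 0.999, -0.001], [0.999, -0.053, 0.0], [0.0, -0.001, -1.0]]
force: [0.5, 0.1, 0.1]
opening: 0.01
```

```bash
python3 - <<'E'
from h import *
im=capture("wrist");m=camera_model("wrist");print(proj(m,[.572,.1315,.04]))
u,v=proj(m,[.572,.1315,.04]).astype(int);v=max(v,40)
c=im[v-40:v+40,u-50:u+50];cv2.imwrite("pics/s6.png",cv2.resize(c,None,fx=7,fy=7,interpolation=cv2.INTER_CUBIC))
s=readout.read_state();print(s["time_s"],s["position"],s["force"])
E
```

```text
[254.52223165  42.15620524]
14.25 [0.56961674 0.00375777 0.168287  ] [ 0.24015904 -0.05719768  0.3999103 ]
```

View pics/s6.png

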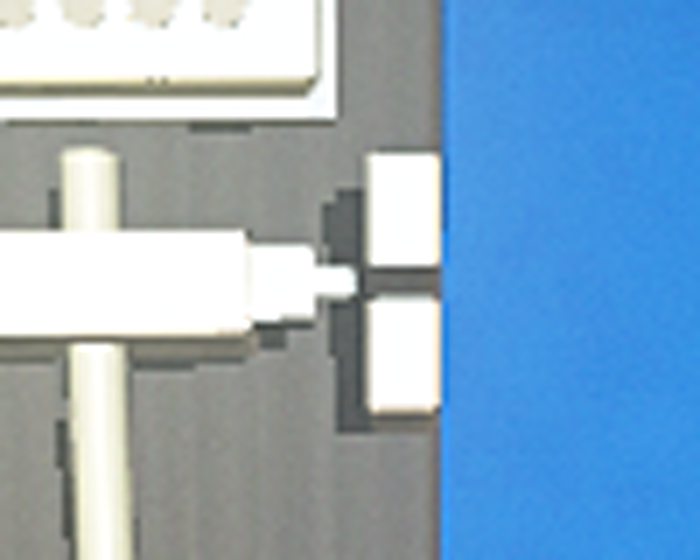

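The second view also puts the pointer (centre at about row 281) on the black line (about row 282), within about 0.2 mm. The plate hasn't moved, so I'm handing in.

```bash
python3 -c "
from rig import bot;print(bot.hand_in())"
```

```text
the job is handed in; nothing more can be done
None
```

The nest is set: the pointer on the sliding jaw stands on the black gauge line, and the job is handed in. I rolled the wheel with the closed fingertips in six full strokes of about 4.6 mm of jaw travel each. One short final stroke of about 1.05 cm did the rest.

- **Alignment:** two wrist pictures from different positions, both taken with the wheel released, put the pointer within about 0.2 mm of the line's centre. An automatic estimate of the first start gap came out about 0.5 to 1 mm off what the strokes implied. I relied on the close-up pictures instead.
- **Forces and time:** the measured force on the tool stayed under about 7 N. The clock read about 14 s at hand-in.
- **Clear of the bench:** the hand finished about 17 cm above the bench, with about zero force on it. In the last picture the part of the plate in view was in place. I did not re-image the vial or the other loose things after the strokes, but the hand only worked over the wheel and near the gauge.

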